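# Lay the tea carton down in its drawer and shut the drawer

### The job

The purple tea carton was left standing on end in the open drawer of the little wooden tea chest, too tall for the drawer to shut. Push it over near its top with your fingertips so that it drops flat into the green-lined front compartment, then push the drawer fully home without slamming it. Do not grip the carton, pick it up or press it hard, and leave the mug, jar, tea box and spice bottle where they stand.

Things in the scene. Friction and masses are not known exactly. Their poses are not given: they have to be found in the camera images.
- carton_center (a point): Centre of the loose purple tea carton (34 x 80 x 150 mm, about 0.12 kg). It starts upright near the left (+y) end of the drawer's front compartment. Axes: x through its 34 mm thickness, y along its width, z along its height. At the start x points along the compartment's -y, the way it has to fall; it tips over its lower edge there and falls by itself after about 13 degrees
- tea_carton: The same carton; origin at the centre of its 34 x 80 mm underside, axes as above
- bay (a point): Centre of the green floor of the drawer's front compartment, 22 mm above the worktop; moves with the drawer. Axes: x into the chest (the way the drawer shuts), y left as one faces the drawer, z up. 98 mm along x, 208 mm along y; above the floor its side walls stand 39 mm, the drawer front 58, the divider behind 36. At the start all of it is in front of the chest
- drawer_front (a point): Centre of the outer face of the plain wooden drawer front (248 mm wide, 64 mm high, 14 mm thick, 16 to 80 mm above the worktop); moves with the drawer, same axes as the compartment. A thin brass pull (70 mm wide, lip 5 mm proud) sits on its upper half
- drawer (a joint): How far the drawer is out, m: 0 shut (a hard stop), at most 0.135. It starts 0.120 to 0.130 out. It runs stiffly (about 1.5 N) and stays where it is left
- tea_unit: The fixed wooden tea chest, 160 mm deep, 254 mm wide, 92 mm high; origin at the centre of its underside, x to its back, y to its left, z up. Its top carries a mug and a jar, on the rear half. The drawer's opening in it is 68 mm high
- mug: White mug with handle, 82 x 114 x 91 mm, loose on top of the chest; origin at the centre of its underside. Bystander
- jar: Glass jar with green lid, 68 x 74 x 84 mm, loose on top of the chest; origin at the centre of its underside. Bystander
- tea_box: Dark blue box of tea, 64 x 142 x 90 mm, loose on the worktop right of the drawer; origin at the centre of its underside. Bystander
- spice_bottle: Small spice bottle with green cap, 42 x 42 x 99 mm, loose on the worktop left of the chest; origin at the centre of its underside. Bystander
Mind the look-alikes: they are no part of the job. There is more than one size of the tea_carton; the one meant has the size given above.

How it is judged (in metres and radians):
On the way:
1. the carton lies flat in the green-lined compartment while the drawer is still well open (angle between the x axis of carton_center and the z axis of bay, either way round below 0.1 rad and angle between the z axis of carton_center and the y axis of bay, either way round below 0.15 rad and z of carton_center in the frame of bay between 0.01 and 0.024 m and y of carton_center in the frame of bay between -0.034 and 0.034 m and x of carton_center in the frame of bay between -0.015 and 0.015 m and linear speed of tea_carton below 0.03 m/s and value of joint drawer above 0.1 m), for 0.2 s.
At the end, for the whole second after the job is handed in: Drawer within 4 mm of shut; carton at rest on its broad face in the front compartment (within 6 deg of flat, 9 deg of lengthwise, its centre within 15 mm front to back and 34 mm side to side of the compartment's, at most 24 mm above its floor); bystanders upright (angle between the x axis of carton_center and the z axis of bay, either way round below 0.1 rad and angle between the z axis of carton_center and the y axis of bay, either way round below 0.15 rad and z of carton_center in the frame of bay between 0.01 and 0.024 m and y of carton_center in the frame of bay between -0.034 and 0.034 m and x of carton_center in the frame of bay between -0.015 and 0.015 m and linear speed of tea_carton below 0.03 m/s and value of joint drawer below 0.004 m and angle between each of mug, jar, tea_box, spice_bottle's own z axis and vertical below 0.1 rad); the robot touches nothing.
It fails at once if the carton is picked up: its centre rises more than 20 mm above where it stood, or it is carried lying above the drawer's walls (z of carton_center in the frame of bay above 0.095 m or (angle between carton_center's own z axis and vertical above 1.35 rad and z of carton_center in the frame of bay above 0.07 m)).
It fails at once if the carton is gripped or pressed hard (over 18 N from the fingers) (contact force between the fingers and tea_carton above 18 N).
It fails at once if the drawer is pushed in to less than 80 mm open while the carton is not lying down (value of joint drawer below 0.08 m and angle between the x axis of carton_center and the z axis of bay, either way round above 0.3 rad).
It fails at once if the drawer is slammed (faster than 0.4 m/s) (velocity of joint drawer below -0.4 m/s).
It fails at once if the mug, jar, tea box or spice bottle is moved by more than 30 mm (distance of any of mug, jar, tea_box, spice_bottle from where it was at the start of the episode above 0.03 m).
It also fails if it takes over 45 s, if anything falls off the work surface, if the arm or the gripper's body presses on something with over 40 N, if the wrist force passes 120 N, or if a joint passes its speed limit or range.

### The arm

A 6-joint arm with a two-finger parallel gripper is mounted at the origin on a cart in front of the work surface, level with it; the furniture and walls round the work are solid. World frame = base frame: x ahead of the robot, y to its left, z up, the work surface at z = 0. Lengths are in mm, angles in rad, forces in N, time in s.
With the tool pointing down it reaches from about 300 to 775 mm from the base axis. Payload 14.6 kg.
Tool frame: the origin (TCP) lies at the very end of the fingers, on their centre line; the grasp point (between the pads) lies 19 mm behind it; z points along the fingers, y is the line along which they close (so a half turn about z gives the same grasp; the last joint's range is limited). The gripper opens to 94 mm and grips with 3 to 60 N. Pads are 16 mm wide; open, the fingers measure 119 mm over their backs; the gripper's body (75 mm by 177 mm) begins 78 mm behind the grasp point.
Start: joints at [-1.32, 0.3, 1.521, -0, 1.321, -0.067], TCP at [171.855, -522.451, 205.446] pointing down, gripper open.
Joint ranges: [-3.03, 3.03], [-0.79, 2.21], [0.23, 2.52], [-1.04, 4.18], [0, 3.07], [-2.55, 2.55]. Speed limits (rad/s): [2.22, 2.22, 2.57, 3.14, 3.14, 3.14].

### API

Orientations are given as [roll, pitch, yaw] about the fixed x, y, z axes, in that order (R = Rz(yaw) Ry(pitch) Rx(roll)).
In Python, from cell import manip, camera, get_calibration gives the robot as it stands. The module is installed in compiled form; this text tells all that it offers.
- The arm moves only by the tool jog_arm, never from a script. Its argument "plan" is one flat list of numbers, 6 for each row, row after row: the shift along the world's x, y, z in m, then the turn, a rotation vector about the world's x, y, z in degrees. A call has 1 to 20 rows; each row is the pose to reach, as a shift and turn from the pose commanded when the call began; what a row does not reach only later rows make up. A row lasts 1/10 s, in which the tool goes at most 50 mm and 8.59 degrees, less where a joint would pass 70% of its speed; a pose out of reach is approached as far as the arm can. A call with a gripper value outside its range is refused whole. "claw" is the finger opening in m, from 0 to 0.094, set as the call begins (left out, the last holds). The fingers move at their own pace and stop on an object; "force" is the grip in N (left out, the last holds). Time passes only in rows, so rows that repeat a pose let the fingers close. It gives the time, the measured TCP pose, the force, the opening and the grip force at its end, in the units of the state.
- manip.read_state(): the state, without advancing time (a new reading comes with each control period).
- camera(name): name is "scene" or "top" or "wrist"; returns (picture, depth): 384x512x3 uint8, red, green, blue; 384x512 float32, mm along the optical axis (not along the pixel's ray), 0 where there is no reading.
- get_calibration(name): a dict with "fx", "fy", "cx", "cy" (pixels), "origin" and "attitude" of the camera in the world. Camera axes: x right, y down, z forward; pixel columns grow to the right and rows downward; lengths in mm; the calibration is good to about 2 mm. A picture is of the moment at which its call begins: read the wrist's pose just before it. get_calibration takes no time and is no camera call; for the wrist camera it gives the pose at the moment of the call.
- manip.sign_off(): hands the job in; it is judged then, once.
The state is a dict: "clock": time; "joints": joint angles; "qd": joint speeds; "effort": joint torques, N m; "eef_pos": TCP position; "eef_rot": TCP orientation; "wrist_force": force on the tool from outside, world axes, zero at the start; "moment": the same for the moment, N m; "finger_gap": finger opening in mm; "finger_force": force on a finger pad.
Only numpy, scipy, OpenCV 4.12 (cv2) and the standard library are available. Lean on these libraries where they do the work, as an engineer would, in place of code of your own. Each camera call takes 0.05 s, during which the arm holds its last target. There are 200 camera calls.

## Working session

There is one attempt and no reset: what is moved stays moved. The work goes in short steps, Python scripts to look and compute and a tool call to move; the robot and the scene stay as the last step left them, time stands still between calls to the robot, and variables do not carry over. Pictures are saved under pics/ and viewed, at most 10 in all, crops included, and the job is handed in when it is done.

Besides the shell and the picture viewer there is one more tool, called as name(argument=value, ...) on one line, values as JSON. jog_arm: Moves the arm, as the interface text tells. Its arguments: {"type":"object","properties":{"plan":{"type":"array"},"claw":{"type":"number"},"force":{"type":"number"}},"required":["plan"]}

```bash
mkdir -p pics; cat > h.py <<'E'
import numpy as np, cv2
from cell import manip, camera, get_calibration
def cloud(name):
    c=get_calibration(name); im,d=camera(name)
    v,u=np.mgrid[0:384,0:512]
    P=np.stack([(u-c['cx'])/c['fx']*d,(v-c['cy'])/c['fy']*d,d],-1)
    A=np.array(c['attitude'],float)
    if A.shape!=(3,3):
        from scipy.spatial.transform import Rotation as R
        A=R.from_euler('xyz',A).as_matrix()
    W=P@A.T+np.array(c['origin']); W[d==0]=np.nan
    return im,W
def save(im,n,s=1):
    cv2.imwrite('pics/'+n,cv2.resize(im[:,:,::-1],None,fx=s,fy=s))
E
python3 - <<'E'
from h import *
print(get_calibration('scene'));print(get_calibration('top')); print(manip.read_state())
for n in('scene','top'):
    im,W=cloud(n); save(im,n+'0.png',1.5); np.savez(n+'.npz',im=im,W=W)
E
```

```text
{'fx': 363.03353541827005, 'fy': 363.03353541827005, 'cx': 254.17673488580616, 'cy': 191.4841437778085, 'origin': array([145.14432255, 373.25676388, 860.23666296]), 'attitude': array([-2.55342393,  0.0097054 , -2.28143531])}
{'fx': 437.64566629133685, 'fy': 437.64566629133685, 'cx': 259.8559075062182, 'cy': 192.12825394121322, 'origin': array([ 409.32217941,   39.23564474, 1179.47258566]), 'attitude': array([-3.02969761,  0.02548111, -1.58406652])}
{'clock': 0.0, 'joints': array([-1.31958912e+00,  3.00439372e-01,  1.52161186e+00, -1.15249022e-05,
        1.32073775e+00, -6.65998262e-02]), 'qd': array([ 0.00052111, -0.00192033, -0.0010144 , -0.00128644, -0.00057866,
       -0.00093052]), 'effort': array([ 9.25650675e-04, -5.31807804e+01, -3.52735877e+01,  7.08749355e-02,
        2.44231615e-02, -1.06952771e-04]), 'eef_pos': array([ 171.78946733, -522.18183295,  204.89072857]), 'eef_rot': array([-3.14039824e+00, -6.84778154e-05,  3.17809848e-01]), 'wrist_force': array([1.08276094, 0.03666089, 0.34832661]), 'moment': array([ 0.00246021, -0.00047157, -0.00504037]), 'finger_force': 0.0, 'finger_gap': 93.84381920809976}
```

View pics/scene0.png

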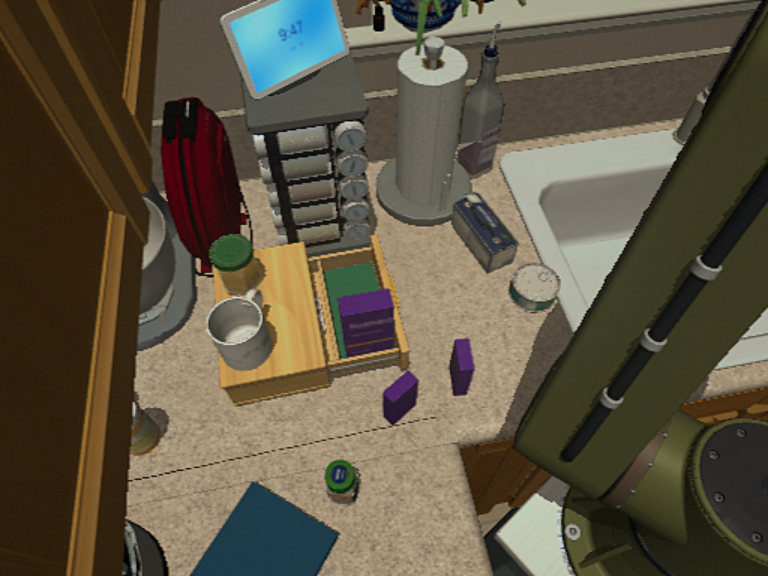

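View pics/top0.png

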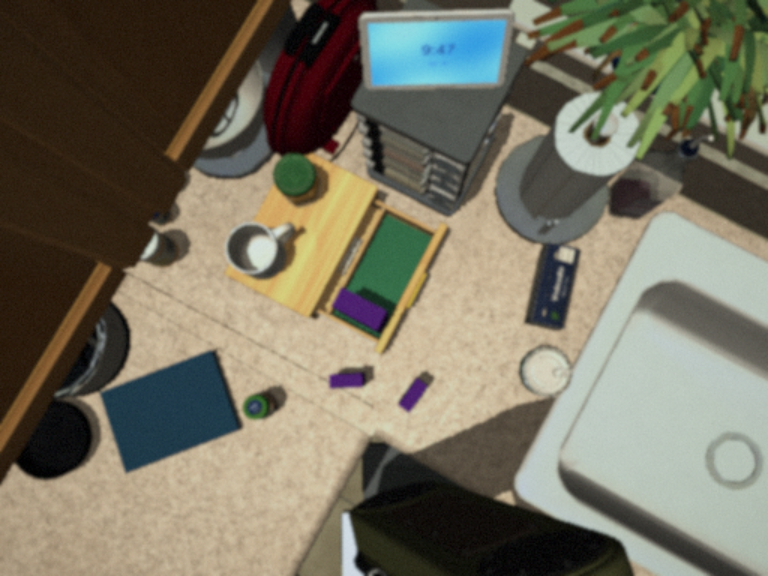

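Purple candidates (top0, 1.5x pixels): (360,310), standing in the drawer, and two smaller ones on the worktop at (348,380) and (414,392). Only the first is in the compartment and about 80 mm wide. I'll measure all three and confirm with a crop.

```bash
python3 - <<'E'
from h import *
for n in('scene','top'):
    D=np.load(n+'.npz'); im,W=D['im'],D['W']
    h=cv2.cvtColor(im,cv2.COLOR_RGB2HSV)
    m=((h[...,0]>125)&(h[...,0]<155)&(h[...,1]>120)&(h[...,2]>40)).astype(np.uint8)
    k,l,s,c=cv2.connectedComponentsWithStats(m)
    for i in range(1,k):
        if s[i,4]<60: continue
        P=W[l==i]; P=P[~np.isnan(P[:,0])]; zt=np.percentile(P[:,2],95)
        T=P[P[:,2]>zt-8].astype(np.float32)
        r=cv2.minAreaRect(T[:,:2]); print(n,'purple',c[i].round(),s[i,4],'ztop',zt.round(),np.round(r[0]),np.round(r[1]),round(r[2],1))
    g=((h[...,0]>60)&(h[...,0]<90)&(h[...,1]>80))
    g&=(abs(W[...,2]-22)<10)
    k,l,s,c=cv2.connectedComponentsWithStats(g.astype(np.uint8)); i=1+np.argmax(s[1:,4])
    T=W[l==i].astype(np.float32); r=cv2.minAreaRect(T[:,:2]); print(n,'green',s[i],np.median(T[:,2]),r,cv2.boxPoints(r).round().tolist())
    # wood: yellow
    w=(h[...,0]>10)&(h[...,0]<28)&(h[...,1]>90)
    for nm,zl,zh in(('chest',86,100),('drawer',50,84)):
        q=w&(W[...,2]>zl)&(W[...,2]<zh)&(np.hypot(W[...,0]-600,W[...,1]-100)<300)
        q=cv2.morphologyEx(q.astype(np.uint8),cv2.MORPH_OPEN,np.ones((2,2)))
        k,l,s,c=cv2.connectedComponentsWithStats(q); i=1+np.argmax(s[1:,4])
        T=W[l==i].astype(np.float32); r=cv2.minAreaRect(T[:,:2]); print(n,nm,s[i],r,cv2.boxPoints(r).round().tolist(),np.median(T[:,2]))
D=np.load('scene.npz'); save(D['im'][180:300,190:350],'crop.png',4)
E
```

```text
Traceback (most recent call last):
cv2.error: OpenCV(4.12.0) /io/opencv/modules/imgproc/src/convhull.cpp:143: error: (-215:Assertion failed) total >= 0 && (depth == CV_32F || depth == CV_32S) in function 'convexHull'
```

```bash
python3 - <<'E'
from h import *
def mar(T): return cv2.minAreaRect(np.ascontiguousarray(T[:,:2],dtype=np.float32))
for n in('scene','top'):
    D=np.load(n+'.npz'); im,W=D['im'],D['W']
    h=cv2.cvtColor(im,cv2.COLOR_RGB2HSV)
    m=((h[...,0]>125)&(h[...,0]<155)&(h[...,1]>120)&(h[...,2]>40)).astype(np.uint8)
    k,l,s,c=cv2.connectedComponentsWithStats(m)
    for i in range(1,k):
        if s[i,4]<60: continue
        P=W[l==i]; P=P[~np.isnan(P[:,0])]; zt=np.percentile(P[:,2],95)
        T=P[P[:,2]>zt-8]
        r=mar(T); print(n,'purple',c[i].round(),s[i,4],'ztop',zt.round(),np.round(r[0]),np.round(r[1]),round(r[2],1))
    g=((h[...,0]>60)&(h[...,0]<90)&(h[...,1]>80))
    g&=(abs(W[...,2]-22)<10)
    k,l,s,c=cv2.connectedComponentsWithStats(g.astype(np.uint8)); i=1+np.argmax(s[1:,4])
    T=W[l==i]; r=mar(T); print(n,'green',s[i],np.median(T[:,2]),np.round(r[0]),np.round(r[1]),r[2],cv2.boxPoints(r).round().tolist())
    w=(h[...,0]>10)&(h[...,0]<28)&(h[...,1]>90)
    for nm,zl,zh in(('chest',86,100),('drawer',50,84)):
        q=w&(W[...,2]>zl)&(W[...,2]<zh)&(np.hypot(W[...,0]-600,W[...,1]-100)<300)
        k,l,s,c=cv2.connectedComponentsWithStats(q.astype(np.uint8)); i=1+np.argmax(s[1:,4])
        T=W[l==i]; r=mar(T); print(n,nm,s[i],cv2.boxPoints(r).round().tolist(),r[2],np.median(T[:,2]))
D=np.load('scene.npz'); save(D['im'][180:300,190:350],'crop.png',4)
E
```

```text
scene purple [243. 202.] 449 ztop 174.0 [493. 115.] [78. 34.] 60.3
scene purple [240. 225.] 77 ztop 139.0 [498. 155.] [2. 4.] 75.8
scene purple [309. 236.] 200 ztop 103.0 [356.  33.] [21. 54.] 53.3
scene purple [247. 233.] 72 ztop 68.0 [481. 129.] [63.  3.] 64.1
scene purple [266. 264.] 385 ztop 102.0 [381. 143.] [23. 53.] 1.0
scene green [216 175  36  64 828] 22.976638798229487 [571.  77.] [ 94. 188.] 61.48180389404297 [[466.0, 81.0], [631.0, -9.0], [676.0, 74.0], [511.0, 163.0]]
scene chest [ 146  161   72   98 3382] [[483.0, 205.0], [708.0, 83.0], [785.0, 228.0], [561.0, 349.0]] 61.597129821777344 92.25689412253399
scene drawer [ 150  156  123  108 1440] [[419.0, 79.0], [638.0, -37.0], [779.0, 229.0], [561.0, 345.0]] 61.974510192871094 62.50389601715028
top purple [240. 206.] 501 ztop 174.0 [492. 111.] [77. 33.] 61.3
top purple [231. 253.] 170 ztop 102.0 [382. 139.] [19. 48.] 3.9
top purple [275. 263.] 162 ztop 103.0 [357.  30.] [20. 48.] 53.0
top green [ 232  144   55   67 1840] 21.911408275912322 [583.  71.] [ 90. 159.] 61.222843170166016 [[492.0, 69.0], [631.0, -7.0], [674.0, 72.0], [535.0, 148.0]]
top chest [ 149  102  103  110 4179] [[483.0, 202.0], [707.0, 83.0], [784.0, 228.0], [561.0, 347.0]] 61.85063171386719 91.1018173017601
top drawer [ 209  133   89  103 1024] [[422.0, 77.0], [637.0, -37.0], [704.0, 90.0], [489.0, 204.0]] 62.0958251953125 74.67979666723306
```

View pics/crop.png

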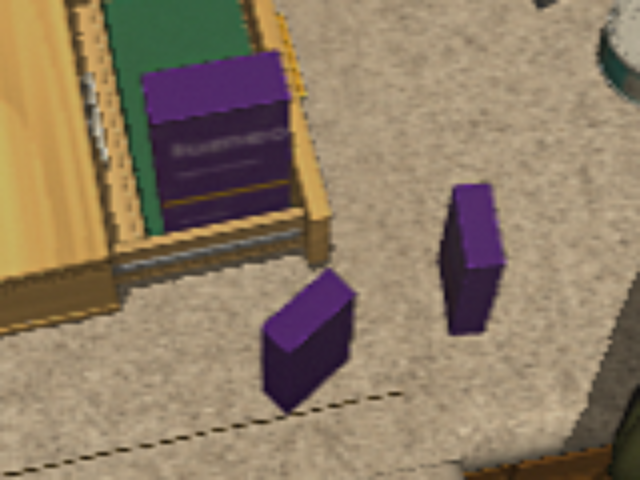

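The carton in the drawer at crop (220,140) fits: its top measures 78x34 mm at z≈173, standing on the green floor. The other two, at crop (305,340) and (475,260), measure about 50x20 mm and are 100 mm high, so they're decoys. I'll move behind the carton with fingers closed and fully above everything.

jog_arm(plan=[0.263,0.666,0.12,0,0,134,0.263,0.666,0.12,0,0,134,0.263,0.666,0.12,0,0,134,0.263,0.666,0.12,0,0,134,0.263,0.666,0.12,0,0,134,0.263,0.666,0.12,0,0,134,0.263,0.666,0.12,0,0,134,0.263,0.666,0.12,0,0,134,0.263,0.666,0.12,0,0,134,0.263,0.666,0.12,0,0,134,0.263,0.666,0.12,0,0,134,0.263,0.666,0.12,0,0,134,0.263,0.666,0.12,0,0,134,0.263,0.666,0.12,0,0,134,0.263,0.666,0.12,0,0,134,0.263,0.666,0.12,0,0,134,0.263,0.666,0.12,0,0,134,0.263,0.666,0.12,0,0,134,0.263,0.666,0.12,0,0,134,0.263,0.666,0.12,0,0,134], claw=0)

```text
clock: 2.1
eef_pos: [434.8, 143.1, 325.5]
eef_rot: [3.141, 0.0, 2.654]
wrist_force: [1.4, -1.1, -0.7]
finger_gap: 0.6
finger_force: 0.0
```

jog_arm(plan=[0,0,-0.045,0,0,0,0,0,-0.09,0,0,0,0,0,-0.13,0,0,0,0,0,-0.16,0,0,0,0,0,-0.175,0,0,0,0,0,-0.175,0,0,0,0,0,-0.175,0,0,0])

```text
clock: 2.8
eef_pos: [435.1, 143.4, 151.2]
eef_rot: [3.141, 0.0, 2.656]
wrist_force: [0.3, 0.1, 0.2]
finger_gap: 0.4
finger_force: 0.0
```

```bash
python3 - <<'E'
from h import *
print(manip.read_state()['eef_pos'])
im,W=cloud('scene'); save(im[100:330,130:400],'a1.png',2.6)
E
```

```text
[435.12322512 143.42087385 151.17765686]
```

View pics/a1.png

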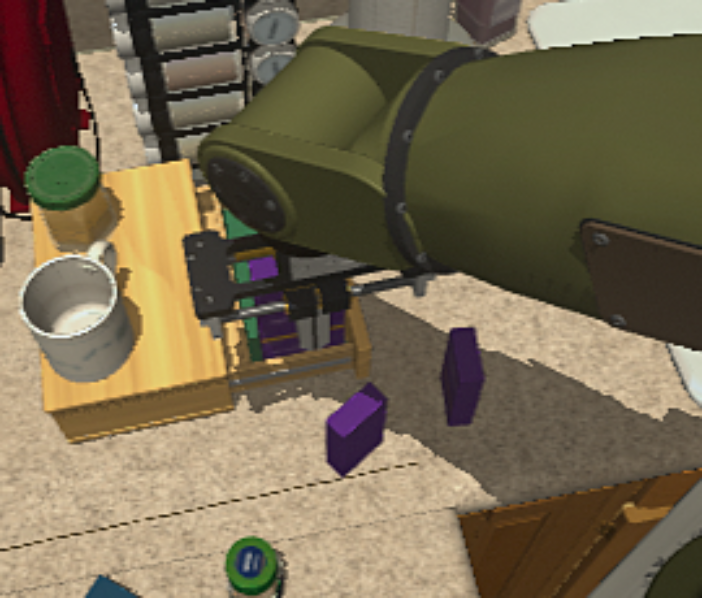

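The fingers are behind the carton's left face (about (310,320)), centred on it by calculation. Gap is about 40 mm. Now the gentle push along bay −y.

jog_arm(plan=[0.0106,-0.0056,0,0,0,0,0.0212,-0.0113,0,0,0,0,0.03,-0.016,0,0,0,0,0.0344,-0.0183,0,0,0,0,0.0388,-0.0207,0,0,0,0,0.0433,-0.023,0,0,0,0,0.0477,-0.0254,0,0,0,0,0.0521,-0.0277,0,0,0,0,0.0565,-0.0301,0,0,0,0,0.0609,-0.0324,0,0,0,0,0.0653,-0.0348,0,0,0,0,0.0697,-0.0371,0,0,0,0,0.0742,-0.0395,0,0,0,0,0.0777,-0.0414,0,0,0,0,0.0777,-0.0414,0,0,0,0,0.0777,-0.0414,0,0,0,0,0.0777,-0.0414,0,0,0,0,0.0777,-0.0414,0,0,0,0])

```text
clock: 4.65
eef_pos: [512.5, 102.2, 150.5]
eef_rot: [3.142, 0.0, 2.657]
wrist_force: [-0.1, -1.2, -0.6]
finger_gap: 0.4
finger_force: 0.0
```

jog_arm(plan=[0,0,0.05,0,0,0,0,0,0.1,0,0,0,-0.012,-0.135,0.1,0,0,-90,-0.012,-0.135,0.1,0,0,-90,-0.012,-0.135,0.1,0,0,-90,-0.012,-0.135,0.1,0,0,-90,-0.012,-0.135,0.1,0,0,-90,-0.012,-0.135,0.1,0,0,-90,-0.012,-0.135,0.1,0,0,-90,-0.012,-0.135,0.1,0,0,-90,-0.012,-0.135,0.1,0,0,-90,-0.012,-0.135,0.1,0,0,-90,-0.012,-0.135,0.1,0,0,-90,-0.012,-0.135,0.1,0,0,-90,-0.012,-0.135,0.1,0,0,-90])

```text
clock: 6.15
eef_pos: [500.5, -32.8, 250.5]
eef_rot: [3.142, -0.0, 1.088]
wrist_force: [-0.0, -0.4, -0.2]
finger_gap: 0.5
finger_force: 0.0
```

```bash
cat > look.py <<'E'
from h import *
import sys
def look(tag):
    def mar(T): return cv2.minAreaRect(np.ascontiguousarray(T[:,:2],dtype=np.float32))
    s=manip.read_state();print(s['clock'],s['eef_pos'],s['eef_rot'])
    ims=[]
    for n in('scene','top'):
        im,W=cloud(n); h=cv2.cvtColor(im,cv2.COLOR_RGB2HSV)
        m=(h[...,0]>125)&(h[...,0]<155)&(h[...,1]>100)&(np.hypot(W[...,0]-560,W[...,1]-80)<140)&(W[...,2]>15)
        P=W[m]
        if len(P)>30: r=mar(P);print(n,len(P),np.percentile(P[:,2],[5,50,95]).round(1),np.round(r[0]),np.round(r[1]),round(r[2],1))
        ims.append(im[90:330,120:400])
    save(np.hstack(ims),tag+'.png',1.42)
look(sys.argv[1])
E
python3 look.py a2
```

```text
6.15 [500.4982638  -32.78407056 250.46602462] [ 3.14157317e+00 -6.86208623e-06  1.08826077e+00]
scene 1364 [38.4 56.4 58.9] [556.  33.] [160. 152.] 60.9
top 1382 [52.2 55.7 59.4] [569.  54.] [107. 149.] 61.8
```

View pics/a2.png

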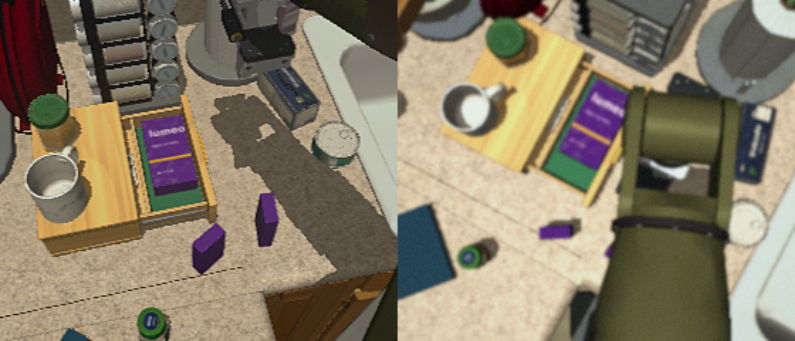

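The carton lies flat at left panel (165,155). I'll check its position within the compartment.

```bash
python3 - <<'E'
from h import *
im,W=cloud('scene'); h=cv2.cvtColor(im,cv2.COLOR_RGB2HSV)
a=np.deg2rad(61.9); ex=np.array([np.cos(a),np.sin(a)]); ey=np.array([-ex[1],ex[0]])
B=W[...,:2]-[561,81]; X=B@ex; Y=B@ey; Z=W[...,2]
m=(h[...,0]>120)&(h[...,0]<160)&(h[...,1]>80)&(Z>48)&(Z<64)&(abs(X)<60)&(abs(Y)<120)
m=cv2.morphologyEx(m.astype(np.uint8),cv2.MORPH_OPEN,np.ones((3,3)))>0
r=cv2.minAreaRect(np.float32(np.c_[X[m],Y[m]])); print('carton in bay',r)
g=(h[...,0]>60)&(h[...,0]<90)&(h[...,1]>80)&(abs(Z-22)<8)&(abs(X)<70)&(abs(Y)<125)
print('green X,Y',np.percentile(X[g],[1,99]),np.percentile(Y[g],[1,99]))
f=(Z>74)&(Z<86)&(abs(Y)<100)&(X<-30)&(X>-90); print('front top X',np.percentile(X[f],[2,50,98]))
E
```

```text
carton in bay ((-4.042232513427734, -19.32343292236328), (152.2362518310547, 79.15624237060547), 89.24906158447266)
green X,Y [-43.89654043  48.229378  ] [-98.11950035  82.81541723]
front top X [-61.99034084 -55.04184203 -48.55587917]
```

jog_arm(plan=[0,0,-0.045,0,0,0,0,0,-0.09,0,0,0,0,0,-0.135,0,0,0,0,0,-0.175,0,0,0,0,0,-0.2,0,0,0,0,0,-0.205,0,0,0,0.0094,0.0176,-0.205,0,0,0,0.0165,0.0309,-0.205,0,0,0,0.0212,0.0397,-0.205,0,0,0,0.0259,0.0485,-0.205,0,0,0])

```text
clock: 7.3
eef_pos: [527.1, 16.4, 46.2]
eef_rot: [3.141, -0.0, 1.086]
wrist_force: [-0.3, -0.3, 0.4]
finger_gap: 0.7
finger_force: 0.0
```

jog_arm(plan=[0.0024,0.0044,0,0,0,0,0.0061,0.0115,0,0,0,0,0.0108,0.0203,0,0,0,0,0.0155,0.0291,0,0,0,0,0.0202,0.0379,0,0,0,0,0.0249,0.0467,0,0,0,0,0.0297,0.0556,0,0,0,0,0.0344,0.0644,0,0,0,0,0.0391,0.0732,0,0,0,0,0.0438,0.082,0,0,0,0,0.0476,0.0891,0,0,0,0,0.0499,0.0935,0,0,0,0,0.0499,0.0935,0,0,0,0])

```text
clock: 8.6
eef_pos: [576.4, 109.8, 45.3]
eef_rot: [-3.141, -0.0, 1.086]
wrist_force: [0.4, -0.1, 0.3]
finger_gap: 0.5
finger_force: 0.0
```

jog_arm(plan=[0.0014,0.0026,0,0,0,0,0.0028,0.0053,0,0,0,0,0.0042,0.0079,0,0,0,0,0.0057,0.0106,0,0,0,0,0.0057,0.0106,0,0,0,0])

```text
clock: 9.1
eef_pos: [582.3, 120.1, 45.5]
eef_rot: [3.141, -0.0, 1.086]
wrist_force: [0.3, -0.2, 0.4]
finger_gap: 0.3
finger_force: 0.0
```

```bash
python3 look.py a3
```

```text
9.1 [582.29738842 120.12671103  45.50634774] [ 3.14133542e+00 -3.82839767e-04  1.08596066e+00]
```

View pics/a3.png

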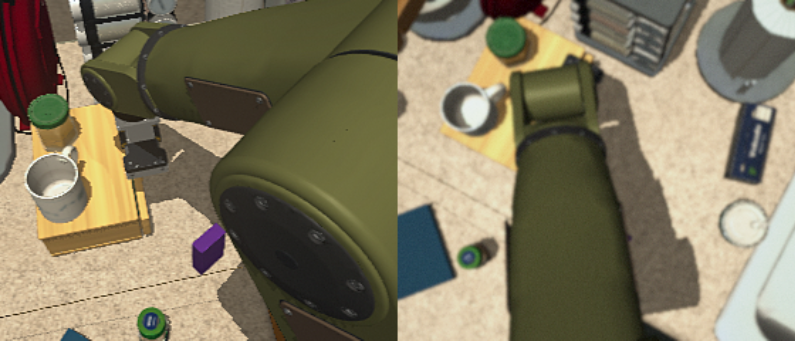

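The drawer is nearly shut, with its front just proud of the chest at left panel (140,180). I'll creep to the stop.

jog_arm(plan=[0.0007,0.0013,0,0,0,0,0.0014,0.0026,0,0,0,0,0.0021,0.004,0,0,0,0,0.0028,0.0053,0,0,0,0,0.0028,0.0053,0,0,0,0])

```text
clock: 9.7
eef_pos: [584.4, 123.8, 45.6]
eef_rot: [-3.141, 0.003, 1.085]
wrist_force: [-6.8, -11.2, 7.2]
finger_gap: 0.4
finger_force: 6.6
```

It's on the stop at 13 N. I'll back off and lift clear.

jog_arm(plan=[-0.003,-0.006,0,0,0,0,-0.014,-0.026,0,0,0,0,-0.033,-0.062,0,0,0,0,-0.052,-0.097,0.02,0,0,0,-0.07,-0.13,0.06,0,0,0,-0.07,-0.16,0.1,0,0,0,-0.07,-0.2,0.13,0,0,0,-0.09,-0.24,0.15,0,0,0,-0.11,-0.28,0.15,0,0,0,-0.11,-0.28,0.15,0,0,0,-0.11,-0.28,0.15,0,0,0])

```text
clock: 10.8
eef_pos: [474.7, -155.5, 195.6]
eef_rot: [3.141, -0.0, 1.084]
wrist_force: [0.9, -0.2, -0.1]
finger_gap: 0.7
finger_force: 0.0
```

```bash
python3 look.py a4; python3 - <<'E'
from h import *
im,W=cloud('scene')
a=np.deg2rad(61.9); ex=np.array([np.cos(a),np.sin(a)]); ey=np.array([-ex[1],ex[0]])
B=W[...,:2]-[561,81]; X=B@ex; Y=B@ey; Z=W[...,2]
for lo,hi in((72,83),(89,96)):
    f=(Z>lo)&(Z<hi)&(abs(Y)<90)&(X<110)&(X>0); print(lo,f.sum(),np.percentile(X[f],[2,50,98]).round(1) if f.any() else '')
E
```

```text
10.8 [ 474.65938819 -155.47553049  195.55983858] [ 3.14110426e+00 -4.40025483e-04  1.08380386e+00]
72 320 [55.5 65.  71.6]
89 907 [ 72.8  91.2 109.3]
```

View pics/a4.png

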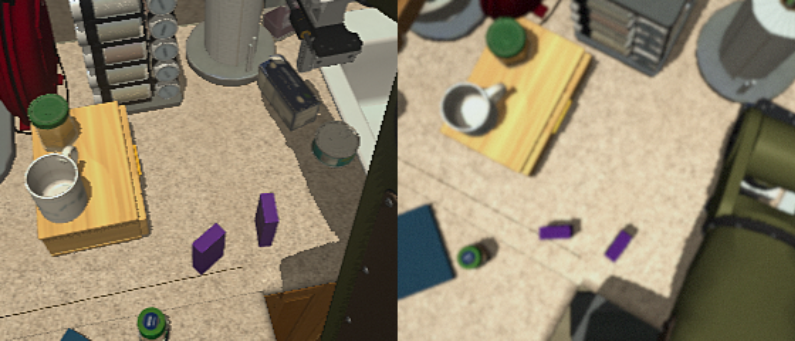

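The drawer front sits flush against the chest at left panel (140,180), the bystanders haven't moved, and the arm is clear.

```bash
python3 -c "
from cell import manip
print(manip.sign_off())"
```

```text
the job is handed in; nothing more can be done
None
```

I tipped the carton flat into the green-lined compartment, pushed the drawer home to its stop at about 13 N, and handed the job in at about 11 s; the sign-off returned no verdict.

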